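# Set and clamp the angle dial of a bending jig

### The job

On the steel bending jig, push the dial's upright stud round with a fingertip until the dial's index line lines up with the long target line on the scale collar around it. Then push the clamp lever round by its post, away from where it stands open, until it meets its stop. Push gently, grip and lift nothing, and leave the collar setting and everything else on the bench where it is.

Things in the scene. Friction and masses are not known exactly. Their poses are not given: they have to be found in the camera images.
- dial_axis (a point): Axis of the dark steel dial (radius 83 mm), at its top face, 34 mm above the bench; axes as the slab's. Close round the dial lies a dark scale collar of outer radius 117 mm, top face 4 mm lower than the dial's. A flat hub, radius 16 mm and 8 mm high, stands at the dial's centre.
- dial_index (a point): The index mark: outer end of the one white radial line (4 mm wide, 41 mm long) on the dial's face, 85 mm from the axis, at the level of the dial's top face. It turns with the dial and lies opposite the stud.
- target_line (a point): The target: inner end of the one long white radial line (4 mm wide, 30 mm long) on the scale collar, 85 mm from the dial axis, same height as the index mark; the collar's other lines, 15 degrees apart, are only 9 mm long. When lined up, this point and dial_index coincide. The collar is already set and very stiff, and must not be turned.
- dial_stud (a point): Centre of the top of the dial's plain round steel stud (diameter 14 mm, rising 36 mm above the dial's face, top 70 mm above the bench), 55 mm from the axis, on the opposite side from the index line. Pushed sideways, it turns the dial; about 5 N overcomes the friction and the dial stays where it is left.
- dial (a joint): Dial angle on the slab in rad, growing anticlockwise seen from above; stops at -1.2 and 2.6. At the start the index line is anticlockwise of the target line by 0.4 to 2.7 rad, so the dial has to go clockwise. The target's value differs from run to run: see target_line.
- lever_pivot (a point): Pivot axis of the clamp lever, on the slab 130 mm from the dial axis along the slab's y, 41 mm above the bench (top of the lever's arm). The pivot hub, radius 14 mm, reaches 44 mm above the bench.
- lever_post (a point): Centre of the top of the steel post (diameter 16 mm, rising from 33 to 77 mm above the bench) at the end of the clamp lever, 60 mm from the pivot. The lever swings level, about the upright pivot; about 4 N on the post moves it and it stays where it is left.
- lever (a joint): Lever angle in rad: 0 is fully open (arm pointing 10 degrees past the slab's y, away from the dial), growing anticlockwise seen from above to 1.2, where it meets its stop pin (clamped, arm pointing back along the slab's edge towards the robot's side). It starts between 0 and 0.3.
- jig: The jig's fixed slab of grey steel, 260 (x) x 290 (y) x 20 mm, lying flat. Origin on the bench under the dial axis; z up, y towards the clamp lever; slab from y = -130 to 160 mm. A bending post, radius 15, top 50 mm above the bench, is at x -108, y -108. Loose on the slab stand a drift, 70 mm tall (about x 108, y -105), and a ring nut (about x 106, y 110): leave them.

How it is judged (in metres and radians):
On the way, in this order (a step that is already met when the one before it is completed fails the run):
1. the dial's index line is lined up with the target line, and left there (distance between dial_index and target_line below 0.0035 m and velocity of joint dial between -0.05 and 0.05 rad/s), for 0.3 s.
2. then the clamp lever is at its stop (value of joint lever above 1.1 rad), for 0.2 s.
At the end, for the whole second after the job is handed in: The index mark is within 3.5 mm of the target line's inner end, the clamp lever is within 0.1 rad of its stop, and both are at rest (distance between dial_index and target_line below 0.0035 m and value of joint lever above 1.1 rad and velocity of joint dial between -0.02 and 0.02 rad/s and velocity of joint lever between -0.05 and 0.05 rad/s); the robot touches nothing.
It fails at once if the scale collar is turned (distance of target_line from where it was at the start of the episode above 0.004 m).
It fails at once if the dial is struck or squeezed hard (over 30 N) (contact force between the fingers and dial above 30 N).
It fails at once if the lever is struck or squeezed hard (over 35 N) (contact force between the fingers and lever above 35 N).
It fails at once if a loose thing on the slab or bench is lifted or displaced by more than 20 mm (distance of any of drift, nut, wrench, hammer, brush, flatbar, tin, chisel from where it was at the start of the episode above 0.02 m).
It also fails if it takes over 61 s, if anything falls off the work surface, if the arm or the gripper's body presses on something with over 40 N, if the wrist force passes 120 N, or if a joint passes its speed limit or range.

### The arm

A 6-joint arm with a two-finger parallel gripper is mounted at the origin on the work surface. World frame = base frame: x ahead of the robot, y to its left, z up, the work surface at z = 0. Lengths are in mm, angles in rad, forces in N, time in s.
With the tool pointing down it reaches from about 350 to 725 mm from the base axis. Payload 4.3 kg.
Tool frame: the origin (TCP) lies between the finger pads; the fingertips stand manip.tip_extent ahead of it and the grasp point (between the pads) lies 6 mm ahead of it (manip.tip_extent is the distance from the TCP to the fingertips, in mm); z points along the fingers, y is the line along which they close (so a half turn about z gives the same grasp; the last joint's range is limited). The gripper opens to 85 mm and grips with 20 to 120 N. Pads are 22 mm wide; open, the fingers measure 114 mm over their backs; the gripper's body (76 mm by 85 mm) begins 54 mm behind the grasp point. The pads swing forward as they close: fully open they stand 13 mm farther back than shut.
Start: joints at [1.222, 0.377, 0.081, 1.274, 0, 1.46], TCP at [136.012, 558.717, 256.329] pointing down, gripper open.
Joint ranges: [-2.72, 2.72], [-0.84, 1.66], [-1.02, 1.22], [-1.77, 2.12], [-1.37, 1.28], [-3.14, 3.14]. Speed limits (rad/s): [2.57, 2.57, 3.14, 3.14, 3.14, 3.14].

### API

Orientations are given as a unit quaternion [w, x, y, z].
In Python, from station import telemetry, imaging, manip gives the robot as it stands.
- The arm moves only by the tool arm_command, never from a script. Its argument "rows" is one flat list of numbers, 5 for each row, row after row: the closure in counts, from 0 (fully open) to 255 (shut), then the shift along the tool's x, y, z as a fraction of full scale, then the turn about the tool's z as a fraction of full scale. A call has 1 to 20 rows; each row shifts and turns the commanded pose from where the row before left it, along the tool's axes as they then stand; what a row does not reach is not made up. Full scale, the value 1, is 0.025 m for a shift and 6 degrees for a turn. A row lasts 1/8 s, in which the tool goes at most 62.5 mm and 10.7 degrees, less where a joint would pass 70% of its speed; a pose out of reach is approached as far as the arm can. A call with a number of a shift or a turn outside -1 to 1 is refused whole. A call with a gripper value outside its range is refused whole. The fingers move at their own pace and stop on an object; "newtons" is the grip in N (left out, the last holds). Time passes only in rows, so rows that do not move let the fingers close. It gives the time, the measured TCP pose, the force, the opening and the grip force at its end, in the units of the state.
- telemetry.read_state(): the state, without advancing time (a new reading comes with each control period).
- imaging.snapshot(name): name is "scene" or "top" or "wrist"; returns a dict with "color" (400x640x3 uint8, red, green, blue), "intrinsics" (3x3 intrinsics, pixels), "rvec" (rotation vector, rad) and "tvec" (3), from world to camera coordinates, as OpenCV has them. Camera axes: x right, y down, z forward; pixel columns grow to the right and rows downward; lengths in mm; the calibration is good to about 2 mm. A picture is of the moment at which its call begins. There is no depth.
- manip.job_done(): hands the job in; it is judged then, once.
The state is a dict: "t": time; "joint_pos": joint angles; "joint_vel": joint speeds; "effort": joint torques, N m; "ee_pos": TCP position; "tcp_rot": TCP orientation; "force": force on the tool from outside, world axes, zero at the start; "torque": the same for the moment, N m; "grip_width": finger opening in mm; "grip_force": force on a finger pad.
Only numpy, scipy, OpenCV 4.12 (cv2) and the standard library are available. Lean on these libraries where they do the work, as an engineer would, in place of code of your own. Each camera call takes 0.05 s, during which the arm holds its last target. There are 200 camera calls.

## Working session

There is one attempt and no reset: what is moved stays moved. The work goes in short steps, Python scripts to look and compute and a tool call to move; the robot and the scene stay as the last step left them, time stands still between calls to the robot, and variables do not carry over. Pictures are saved under pics/ and viewed, at most 10 in all, crops included, and the job is handed in when it is done.

Besides the shell and the picture viewer there is one more tool, called after ">>>" by a JSON object that holds its "op" and its "data". arm_command: Moves the arm, as the interface text tells. Shift numbers are shares of 0.025 m and turn numbers shares of 6 degrees, none past 1 either way. Its arguments: {"type":"object","properties":{"rows":{"type":"array"},"newtons":{"type":"number"}},"required":["rows"]}

```bash
mkdir -p pics; cat > h.py <<'E'
import numpy as np, cv2
from station import telemetry, imaging, manip
def snap(n,f=None):
    s=imaging.snapshot(n)
    if f: cv2.imwrite('pics/'+f,s['color'][:,:,::-1])
    return s
def ray(s,uv,z):
    R=cv2.Rodrigues(np.array(s['rvec'],float))[0];t=np.array(s['tvec'],float).ravel()
    K=np.array(s['intrinsics'],float)
    uv=np.atleast_2d(np.array(uv,float))
    d=(np.linalg.inv(K)@np.c_[uv,np.ones(len(uv))].T).T@R
    c=-R.T@t
    return (c+d*((z-c[2])/d[:,2])[:,None])
def proj(s,P):
    return cv2.projectPoints(np.atleast_2d(np.array(P,float)),np.array(s['rvec'],float),np.array(s['tvec'],float),np.array(s['intrinsics'],float),None)[0][:,0]
E
python3 - <<'E'
from h import *
a=snap('top','top1.png');b=snap('scene','scene1.png')
st=telemetry.read_state();print(st['t'],st['ee_pos'],st['tcp_rot'],manip.tip_extent)
for s in(a,b):print(ray(s,[[0,0],[640,0],[640,400],[0,400]],34).round())
E
```

```text
0.1 [135.78877401 558.15920947 255.44252343] [-2.17666644e-04  1.19103638e-01  9.92881375e-01 -9.22200719e-04] 25.0
[[ 927.  605.   34.]
 [ 962. -483.   34.]
 [ 288. -470.   34.]
 [ 272.  564.   34.]]
[[  785. -1077.    34.]
 [ -550.    23.    34.]
 [  457.   558.    34.]
 [ 1075.    71.    34.]]
```

View pics/top1.png

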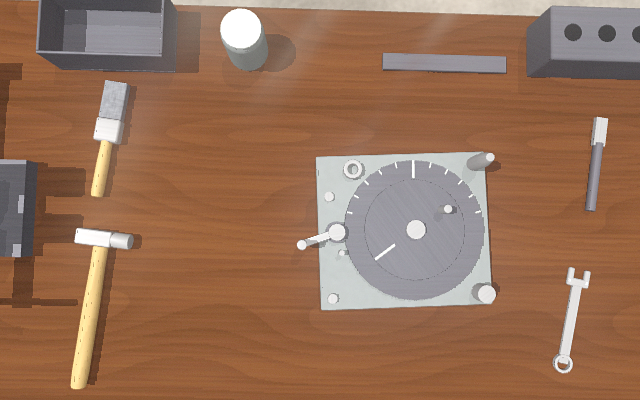

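View pics/scene1.png

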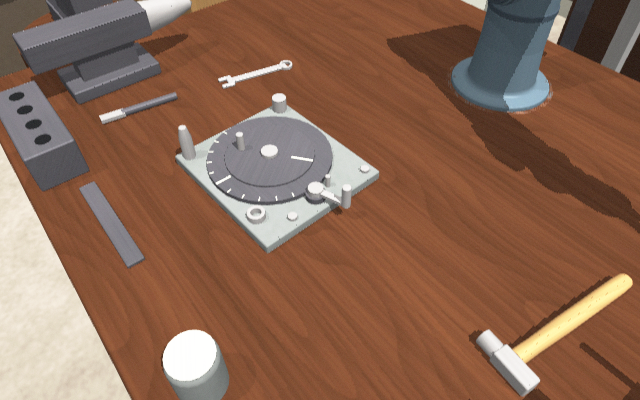

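The top view shows the dial hub at about (416,229), the index end at (376,259), the long target line at (413,169), and the stud at (448,209). The lever pivot is at (337,232) and its post at (302,245). The scene view shows the same layout. The index has to go about 120° clockwise.

```bash
cat >> h.py <<'E'
def blobs(s,box,th=200,amin=6):
    x0,y0,x1,y1=box
    g=s['color'].min(2)[y0:y1,x0:x1]
    n,l,st,c=cv2.connectedComponentsWithStats((g>th).astype(np.uint8))
    out=[]
    for i in range(1,n):
        if st[i,4]>=amin:
            ys,xs=np.nonzero(l==i); out.append((c[i]+[x0,y0],st[i,4],np.c_[xs+x0,ys+y0]))
    return out
E
python3 - <<'E'
from h import *
a=snap('top')
for c,n,p in blobs(a,(290,145,500,310),205): 
    w=ray(a,c,34)[0]; print(c.round(1),n,p.min(0),p.max(0),w.round(1))
st=ray(a,[[448,209]],70)[0];hub=ray(a,[[416,229.5]],42)[0];post=ray(a,[[302,244.5]],77)[0];piv=ray(a,[[337,232]],44)[0]
print('stud',st,'hub',hub,'post',post,'piv',piv)
im=a['color'][145:315,290:500,::-1];cv2.imwrite('pics/c1.png',cv2.resize(im,None,fx=3.5,fy=3.5,interpolation=cv2.INTER_CUBIC))
E
```

```text
[360.6 174.6] 1606 [317 154] [441 210] [647.4  -5.7  34. ]
[489.7 156.6] 51 [486 153] [493 160] [ 683.2 -222.2   34. ]
[335.2 168. ] 149 [329 157] [342 181] [657.5  36.9  34. ]
[344.7 158.1] 12 [343 157] [347 160] [674.5  21.4  34. ]
[445.9 171.4] 8 [445 169] [447 174] [ 656.5 -148.4   34. ]
[460.  181.5] 8 [458 180] [462 183] [ 640.1 -172.2   34. ]
[470.8 195.2] 10 [469 194] [473 197] [ 617.5 -190.5   34. ]
[355.8 196.1] 9 [354 195] [358 197] [611.4   1.8  34. ]
[319.  208.4] 11 [318 204] [320 212] [589.5  62.4  34. ]
[447.6 208.3] 49 [444 205] [451 212] [ 594.7 -151.6   34. ]
[343.5 213.9] 28 [340 207] [346 221] [581.4  21.7  34. ]
[339.1 211.7] 17 [337 209] [341 214] [584.8  29.   34. ]
[477.5 211.3] 10 [475 210] [480 212] [ 590.9 -201.8   34. ]
[349.1 212.2] 9 [347 211] [351 213] [584.3  12.4  34. ]
[326.7 218.3] 63 [319 213] [338 225] [573.5  49.3  34. ]
[415.6 229. ] 274 [407 220] [424 238] [559.  -98.5  34. ]
[331.  233.4] 320 [308 224] [344 241] [548.6  41.6  34. ]
[487. 233.] 7 [487 230] [487 236] [ 555.2 -217.7   34. ]
[484.  239.5] 12 [484 234] [484 245] [ 544.3 -212.7   3
[... 570 characters left out ...]
  34. ]
[332.5 299.1] 81 [328 294] [338 305] [441.3  37.   34. ]
[322. 300.] 7 [322 297] [322 303] [439.6  54.1  34. ]
[325.6 300.1] 7 [324 298] [326 302] [439.5  48.3  34. ]
[388.5 303.3] 28 [385 297] [391 306] [436.4 -55.1  34. ]
[408.7 303.6] 19 [403 301] [413 305] [436.5 -88.3  34. ]
[353.2 306.4] 18 [348 304] [359 307] [430.3   2.8  34. ]
[431. 304.] 7 [428 304] [434 304] [ 436.6 -125.1   34. ]
[343.5 306.5] 8 [341 305] [346 307] [429.8  18.7  34. ]
[330.1 307.9] 17 [324 307] [337 309] [427.   40.6  34. ]
stud [ 591.55503268 -140.24319099   70.        ] hub [558.24839203 -97.10984207  42.        ] post [530.88285095  88.59405997  77.        ] piv [551.22885426  32.50238927  44.        ]
```

View pics/c1.png

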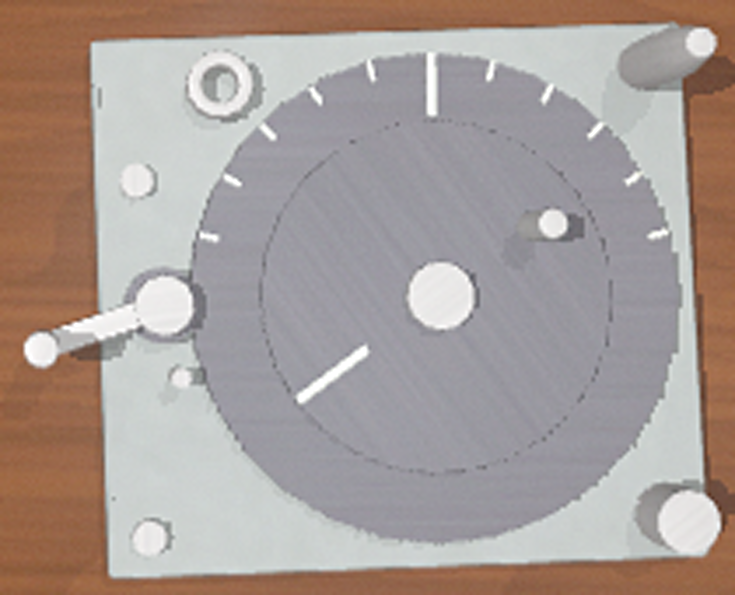

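```bash
cat >> h.py <<'E'
def yaw(st):
    w,x,y,z=st['tcp_rot'];return np.arctan2(2*(x*y+w*z),1-2*(y*y+z*z))
def totool(v,y):  # world xy -> tool xy (tool pointing down)
    return np.array([np.cos(y)*v[0]+np.sin(y)*v[1], np.sin(y)*v[0]-np.cos(y)*v[1]])
C=np.array([558.2,-97.1])
def ang(p): d=np.array(p)[:2]-C; return np.degrees(np.arctan2(d[1],d[0]))
E
python3 - <<'E'
from h import *
a=snap('top');st=telemetry.read_state()
i=ray(a,[[376,259.6],[394.9,245]],34)[:,:2];t=ray(a,[[413.1,160.1],[413.4,177.9]],30)[:,:2]
for n,l in(('idx',i),('tgt',t)):
    d=l[0]-l[1];print(n,l.round(1),[round(ang(p),1) for p in l],np.degrees(np.arctan2(d[1],d[0])),np.linalg.norm(l-C,axis=1))
S=np.array([591.5,-140.2]);th=np.radians(ang(S));print('stud ang',ang(S),np.linalg.norm(S-C))
T=np.array([np.sin(th),-np.cos(th)]);G=S-30*T;y=yaw(st)
print('yaw',np.degrees(y),'want',np.degrees(np.arctan2(T[1],T[0])),'G',G)
v=G-st['ee_pos'][:2];print(totool(v,y)/25, (st['ee_pos'][2])/25)
E
```

```text
idx [[507.2 -33.5]
 [531.9 -64.4]] [np.float64(128.7), np.float64(128.8)] 128.55507516870503 [81.52959671 41.94247131]
tgt [[674.7 -94.2]
 [644.7 -95. ]] [np.float64(1.4), np.float64(1.4)] 1.5454276964429308 [116.58315501  86.49514327]
stud ang -52.30954318116332 54.46558546458485
yaw 166.31384100975285 want -142.30954318116332 G [ 615.23976134 -121.85814263]
[-25.06750021 -21.89930821] 10.229448234348558
```

>>> {"op": "arm_command", "data": {"rows": [255,-1,-0.876,0,0,255,-1,-0.876,0,0,255,-1,-0.876,0,0,255,-1,-0.876,0,0,255,-1,-0.876,0,0,255,-1,-0.876,0,0,255,-1,-0.876,0,0,255,-1,-0.876,0,0,255,-1,-0.876,0,0,255,-1,-0.876,0,0,255,-1,-0.876,0,0,255,-1,-0.876,0,0,255,-1,-0.876,0,0,255,-1,-0.876,0,0,255,-1,-0.876,0,0,255,-1,-0.876,0,0,255,-1,-0.876,0,0,255,-1,-0.876,0,0,255,-1,-0.876,0,0,255,-1,-0.876,0,0], "newtons": 20}}

```text
t: 2.7
ee_pos: [518.6, 13.9, 256.1]
tcp_rot: [-0.0, 0.119, 0.993, 0.0]
force: [0.1, 0.1, 0.3]
grip_width: 0.2
grip_force: 0.0
```

>>> {"op": "arm_command", "data": {"rows": [255,-1,-0.876,0,0,255,-1,-0.876,0,0,255,-1,-0.876,0,0,255,-1,-0.876,0,0,255,-1,-0.876,0,0,255,0,0,0,-1,255,0,0,0,-1,255,0,0,0,-1,255,0,0,0,-1,255,0,0,0,-1,255,0,0,0,-1,255,0,0,0,-1,255,0,0,0,-1,255,0,0,0,-0.6,255,0,0,0,0]}}

```text
t: 4.58
ee_pos: [613.6, -121.0, 256.0]
tcp_rot: [-0.0, -0.325, 0.946, 0.0]
force: [0.3, 0.3, -0.2]
grip_width: -0.0
grip_force: 0.0
```

```bash
python3 - <<'E'
from h import *
w=snap('wrist','w1.png');st=telemetry.read_state()
print(st['t'],st['ee_pos'],np.degrees(yaw(st)),st['force'],st['grip_width'],st['joint_pos'])
G=np.array([615,-122.]);print(totool(G-st['ee_pos'][:2],yaw(st))/25)
print(proj(w,[[591.5,-140.2,70],[558.2,-97.1,42]]))
E
```

```text
4.625 [ 613.64536189 -121.05329844  256.02603611] -142.1458693041673 [0.81006493 0.12201581 0.12632022] -0.26952650365308667 [-2.96189057e-01  4.86183174e-01  2.47365528e-01  1.33251216e+00
  9.46772310e-05 -9.56868242e-01]
[-0.01954571 -0.06315082]
[[313.54410217 152.80182975]
 [366.57628607 149.1516255 ]]
```

View pics/w1.png

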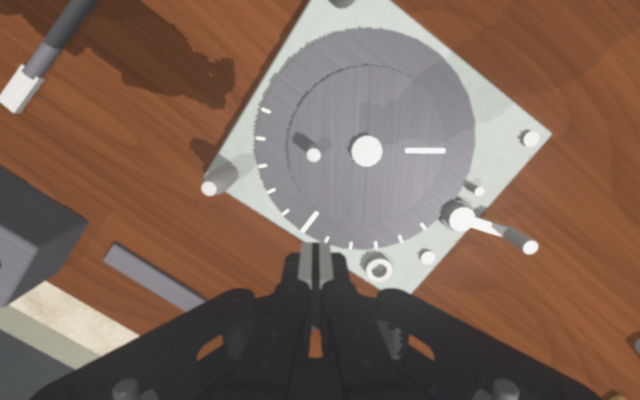

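The wrist view shows the stud at (313,155) and the hub at (367,150), both within about 2 px of where I predicted them. Next I lower the shut fingers and approach the stud slowly.

>>> {"op": "arm_command", "data": {"rows": [255,0,-0.06,1,0,255,0,0,1,0,255,0,0,1,0,255,0,0,1,0,255,0,0,1,0,255,0,0,1,0,255,0,0,0.8,0,255,0,0,0.5,0,255,0,0,0,0,255,0.1,0,0,0,255,0.1,0,0,0,255,0.1,0,0,0,255,0.08,0,0,0,255,0.08,0,0,0]}}

```text
t: 6.38
ee_pos: [606.8, -128.7, 74.2]
tcp_rot: [0.002, -0.325, 0.946, 0.0]
force: [4.1, 3.4, -0.8]
grip_width: -0.4
grip_force: 2.5
```

```bash
python3 - <<'E'
from h import *
st=telemetry.read_state();y=yaw(st)
print(st['t'],st['ee_pos'],np.degrees(y),st['force']);print('C in tool',totool(C-st['ee_pos'][:2],y),'stud',totool(np.array([591.5,-140.2])-st['ee_pos'][:2],y))
E
```

```text
6.375 [ 606.84317486 -128.67921798   74.22306421] -142.0532427105799 [ 4.09210989  3.41843725 -0.75144799]
C in tool [18.94018246 54.81491546] stud [19.18382185  0.34987493]
```

>>> {"op": "arm_command", "data": {"rows": [255,0.06,-0.016,0,0.25,255,0.117,-0.032,0,0.5,255,0.234,-0.068,0,1,255,0.234,-0.068,0,1,255,0.234,-0.068,0,1,255,0.234,-0.068,0,1,255,0.117,-0.032,0,0.5,255,0,0,0,0]}}

```text
t: 7.38
ee_pos: [582.1, -149.8, 74.1]
tcp_rot: [0.001, -0.056, 0.998, 0.0]
force: [2.8, 2.0, 1.2]
grip_width: -0.4
grip_force: 1.6
```

```bash
cat >> h.py <<'E'
def status():
    st=telemetry.read_state();y=yaw(st)
    print(st['t'],st['ee_pos'].round(1) if hasattr(st['ee_pos'],'round') else st['ee_pos'],np.degrees(y).round(1),np.round(st['force'],1));print('C in tool',totool(C-st['ee_pos'][:2],y))
E
python3 - <<'E'
from h import *
a=snap('top','top2.png');status()
E
```

```text
7.425 [ 582.1 -149.9   74.1] -173.6 [1.5 3.3 0.7]
C in tool [17.84570634 55.14136459]
```

View pics/top2.png

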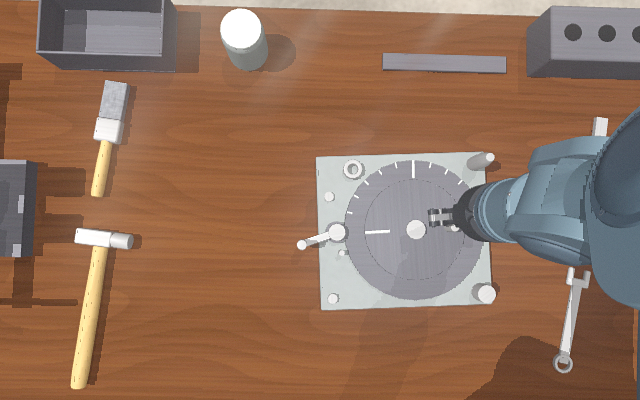

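The index line now lies at about (366–388,232), so the dial has turned roughly 36°. The target line is still at (413,169), so I keep going.

>>> {"op": "arm_command", "data": {"rows": [255,0.117,-0.032,0,0.5,255,0.234,-0.066,0,1,255,0.234,-0.066,0,1,255,0.234,-0.066,0,1,255,0.234,-0.066,0,1,255,0.234,-0.066,0,1,255,0.234,-0.066,0,1,255,0.234,-0.066,0,1,255,0.234,-0.066,0,1,255,0.234,-0.066,0,1,255,0.234,-0.066,0,1,255,0.234,-0.066,0,1,255,0.117,-0.032,0,0.5,255,0,0,0,0]}}

```text
t: 9.18
ee_pos: [515.9, -138.6, 74.6]
tcp_rot: [0.002, 0.542, 0.841, -0.001]
force: [2.5, -2.5, 2.2]
grip_width: -0.3
grip_force: 2.1
```

```bash
cat >> h.py <<'E'
def lines(s):  # brightness-weighted direction about C of the long white lines: index (r 48-80, z34), target (r 90-114, z30)
    g=s['color'].min(2).astype(float)
    for n,r0,r1,z in(('idx',48,80,34),('tgt',96,114,30)):
        al=np.radians(np.arange(-180,180,.2));rr=np.linspace(r0,r1,25)
        A,Rr=np.meshgrid(al,rr);P=np.c_[(C[0]+Rr*np.cos(A)).ravel(),(C[1]+Rr*np.sin(A)).ravel(),np.full(A.size,z)]
        uv=proj(s,P).astype(np.float32)
        v=cv2.remap(g.astype(np.float32),uv[:,0].reshape(A.shape),uv[:,1].reshape(A.shape),cv2.INTER_LINEAR)
        m=np.percentile(v,15,axis=0);k=np.argsort(-m)[:1];
        w=np.abs(al-al[k])<np.radians(4);q=np.clip(m[w]-np.median(m),0,None)
        pk=[round(float(np.degrees(al[j])),1) for j in np.argsort(-m)[:40]]
        print(n,np.degrees((al[w]*q).sum()/q.sum()).round(2),m[k],min(pk),max(pk))
E
python3 - <<'E'
from h import *
a=snap('top','top3.png');status();lines(a);lines(snap('scene'))
cv2.imwrite('pics/c3.png',cv2.resize(a['color'][145:315,290:500,::-1],None,fx=3.5,fy=3.5))
E
```

```text
9.225 [ 515.9 -138.5   74.6] 114.4 [ 2.5 -3.8  2.1]
C in tool [20.21349912 55.66405779]
idx 27.58 [254.43047] 25.2 82.8
tgt 1.76 [255.] 0.2 75.6
idx 27.95 [253.2125] 24.4 64.6
tgt 2.22 [250.70918] -139.8 4.6
```

View pics/c3.png

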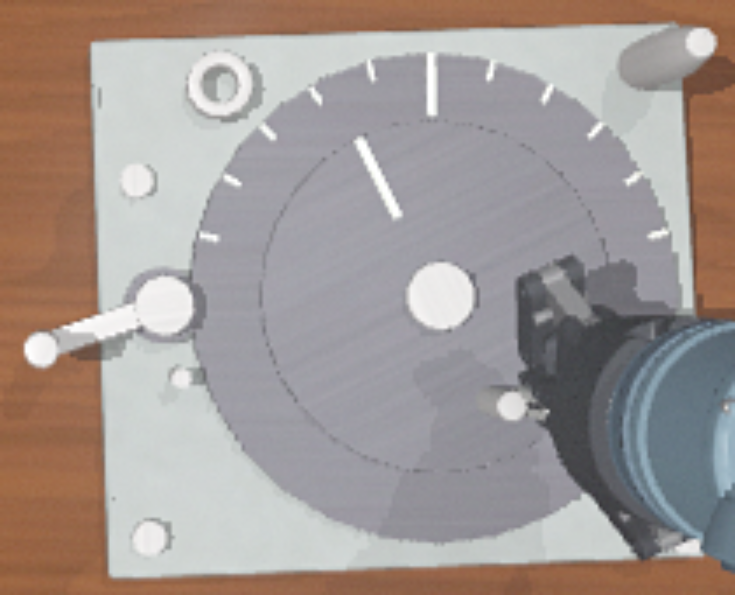

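The index is at (360,138)–(398,216) in the crop and the target at (432,53–115). Both cameras give about 25.8° still to go. I do 24° slowly, then measure again.

>>> {"op": "arm_command", "data": {"rows": [255,0.117,-0.034,0,0.5,255,0.234,-0.068,0,1,255,0.234,-0.068,0,1,255,0.117,-0.034,0,0.5,255,0.117,-0.034,0,0.5,255,0.06,-0.017,0,0.25,255,0.06,-0.017,0,0.25,255,0,0,0,0,255,0,0,0,0]}}

```text
t: 10.4
ee_pos: [502.0, -116.2, 73.7]
tcp_rot: [-0.0, 0.704, 0.71, -0.0]
force: [-0.6, -5.1, 3.9]
grip_width: 0.0
grip_force: 2.3
```

```bash
python3 - <<'E'
from h import *
a=snap('top');status();lines(a);lines(snap('scene'))
E
```

```text
10.45 [ 502.  -116.2   73.7] 90.4 [-0.2 -4.6  4. ]
C in tool [18.70802012 56.34500203]
idx 2.84 [254.79219] 0.4 58.0
tgt 1.79 [255.] 0.2 66.2
idx 3.33 [251.30684] -0.6 7.2
tgt 2.23 [250.92265] -79.2 62.4
```

>>> {"op": "arm_command", "data": {"rows": [255,0.02,-0.005,0,0.08,255,0.02,-0.005,0,0.08,255,0,0,0,0,255,0,0,0,0]}}

```text
t: 11.0
ee_pos: [501.7, -115.0, 73.6]
tcp_rot: [-0.0, 0.71, 0.704, -0.0]
force: [-2.2, -4.3, 4.1]
grip_width: -0.2
grip_force: 2.2
```

```bash
python3 - <<'E'
from h import *
a=snap('top');status();lines(a);lines(snap('scene'))
E
```

```text
11.05 [ 501.7 -115.    73.6] 89.5 [-1.3 -3.7  3.9]
C in tool [18.42810129 56.31964562]
idx 1.55 [254.55176] -0.8 93.6
tgt 1.8 [255.] 0.2 65.0
idx 2.13 [250.84062] -1.6 6.2
tgt 2.21 [250.83243] -0.2 63.0
```

Aligned to within about 0.2°. I back off, lift, go over to the lever and turn.

>>> {"op": "arm_command", "data": {"rows": [255,-0.2,0,0,0,255,-0.4,0,0,0,255,-0.4,0,0,0,255,0,0,-1,0,255,0,0,-1,0,255,0,0,-1,0,255,0,0,-1,0,255,0.954,0.228,0,0,255,0.954,0.228,0,0,255,0.954,0.228,0,0,255,0.954,0.228,0,0,255,0.954,0.228,0,0,255,0.954,0.228,0,0,255,0.954,0.228,0,0,255,0.954,0.228,0,0,255,0.954,0.228,0,0,255,0.954,0.228,0,0]}}

```text
t: 13.22
ee_pos: [561.3, 98.2, 173.6]
tcp_rot: [-0.0, 0.711, 0.704, 0.0]
force: [-0.5, 0.6, 0.5]
grip_width: -0.1
grip_force: 0.0
```

>>> {"op": "arm_command", "data": {"rows": [255,0,0,0,-1,255,0,0,0,-1,255,0,0,0,-1,255,0,0,0,-1,255,0,0,0,-1,255,0,0,0,-1,255,0,0,0,-1,255,0,0,0,-1,255,0,0,0,-1,255,0,0,0,-1,255,0,0,0,-1,255,0,0,0,-1,255,0,0,0,-1,255,0,0,0,-1,255,0,0,0,-1,255,0,0,0,-1,255,0,0,0,-1,255,0,0,0,-1,255,0,0,0,-0.4,255,0,0,0,0]}}

```text
t: 15.72
ee_pos: [561.1, 97.4, 173.6]
tcp_rot: [-0.0, -0.172, 0.985, 0.0]
force: [1.2, 0.6, 0.8]
grip_width: 0.1
grip_force: 0.0
```

```bash
python3 - <<'E'
from h import *
status();w=snap('wrist','w2.png');st=telemetry.read_state()
lines(snap('scene'))
y=yaw(st)
print(totool(np.array([530.9,88.6])-st['ee_pos'][:2],y),totool(np.array([551.2,32.5])-st['ee_pos'][:2],y));print(proj(w,[[530.9,88.6,77],[551.2,32.5,44]]))
E
```

```text
15.725 [561.1  97.4 173.6] -160.2 [1.2 0.6 0.8]
C in tool [  68.61333928 -182.0403413 ]
idx 2.08 [251.59843] -1.6 6.2
tgt 2.2 [251.5668] -0.2 62.2
[31.40247051  1.88415546] [ 31.29479374 -57.77561663]
[[318.11852157 168.30911917]
 [240.67578832 160.35337543]]
```

View pics/w2.png

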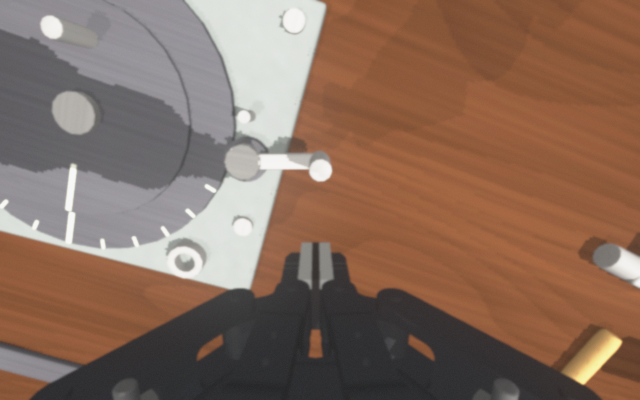

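The wrist view shows the post at (320,168) and the pivot at (243,160), as predicted. The index and target lines are collinear at around (70,165–242). I lower the fingers and push the lever.

>>> {"op": "arm_command", "data": {"rows": [255,0,0,1,0,255,0,0,1,0,255,0,0,1,0,255,0,0,0.6,0,255,0,0,0.26,0,255,0,0,0,0,255,0.1,0,0,0,255,0.1,0,0,0,255,0.1,0,0,0,255,0.1,0,0,0,255,0.08,0,0,0]}}

```text
t: 17.2
ee_pos: [550.3, 93.9, 77.5]
tcp_rot: [0.001, -0.172, 0.985, 0.0]
force: [3.5, 0.7, -2.8]
grip_width: 0.0
grip_force: 1.7
```

>>> {"op": "arm_command", "data": {"rows": [255,0.06,0.017,0,-0.25,255,0.124,0.034,0,-0.5,255,0.247,0.067,0,-1,255,0.247,0.067,0,-1,255,0.247,0.067,0,-1,255,0.247,0.067,0,-1,255,0.247,0.067,0,-1,255,0.247,0.067,0,-1,255,0.124,0.034,0,-0.5,255,0.124,0.034,0,-0.5,255,0,0,0,0]}}

```text
t: 18.58
ee_pos: [506.8, 73.4, 77.6]
tcp_rot: [0.001, -0.547, 0.837, -0.0]
force: [2.3, 1.4, -1.2]
grip_width: 0.3
grip_force: 1.3
```

```bash
python3 - <<'E'
from h import *
a=snap('top','top4.png');status();lines(a)
st=telemetry.read_state();print(totool(np.array([551.2,32.5])-st['ee_pos'][:2],yaw(st)))
cv2.imwrite('pics/c4.png',cv2.resize(a['color'][145:315,290:500,::-1],None,fx=3.5,fy=3.5))
E
```

```text
18.625 [506.8  73.4  77.6] -113.7 [ 3.1  0.4 -1. ]
C in tool [ 135.49857867 -115.49272115]
idx 1.61 [254.45976] -0.8 57.6
tgt 1.79 [255.] -0.0 65.2
[ 19.60428617 -57.06607512]
```

View pics/c4.png

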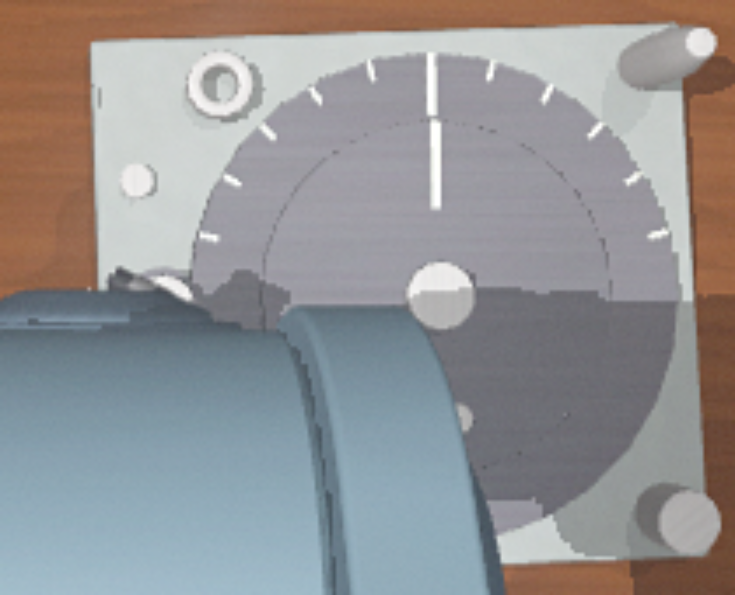

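The arm hides the lever, but the dial lines are still collinear at (434,53–208). About 16° remains on the lever. I continue in small steps and watch the force.

>>> {"op": "arm_command", "data": {"rows": [255,0.124,0.034,0,-0.5,255,0.124,0.034,0,-0.5,255,0.124,0.034,0,-0.5,255,0.06,0.017,0,-0.25,255,0.06,0.017,0,-0.25,255,0,0,0,0]}}

```text
t: 19.38
ee_pos: [499.2, 62.7, 77.5]
tcp_rot: [0.0, -0.632, 0.775, -0.0]
force: [2.3, 3.3, 1.2]
grip_width: 0.0
grip_force: 1.4
```

>>> {"op": "arm_command", "data": {"rows": [255,0.05,0,0,-0.1,255,0.05,0,0,-0.1,255,0,0,0,0]}}

```text
t: 19.75
ee_pos: [498.3, 60.3, 77.4]
tcp_rot: [0.0, -0.64, 0.769, 0.0]
force: [2.4, 4.7, 3.0]
grip_width: -0.3
grip_force: 2.0
```

>>> {"op": "arm_command", "data": {"rows": [255,0.05,0,0,-0.1,255,0.05,0,0,-0.1,255,0,0,0,0]}}

```text
t: 20.12
ee_pos: [498.1, 60.2, 77.5]
tcp_rot: [0.002, -0.648, 0.761, 0.002]
force: [1.6, 11.6, 2.6]
grip_width: 0.6
grip_force: 5.5
```

>>> {"op": "arm_command", "data": {"rows": [255,0.04,0,0,-0.1,255,0,0,0,0]}}

```text
t: 20.38
ee_pos: [497.9, 60.1, 77.5]
tcp_rot: [0.003, -0.653, 0.758, 0.003]
force: [2.4, 14.3, 2.6]
grip_width: -0.0
grip_force: 6.9
```

```bash
python3 - <<'E'
from h import *
w=snap('wrist','w3.png');snap('scene','s3.png');status()
E
```

```text
20.475 [498.   60.1  77.5] -98.5 [ 2.2 13.2  2.3]
C in tool [146.53127811 -82.86007836]
```

View pics/w3.png

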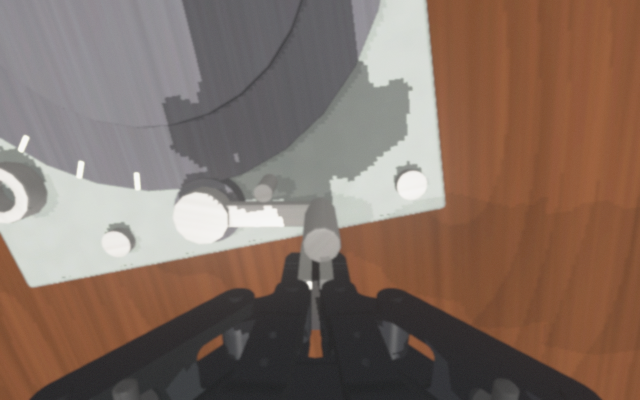

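The force rose to 14 N with no further motion, and the wrist view shows the lever's arm (230–310,213) against its stop pin (263,192). I back off and check.

>>> {"op": "arm_command", "data": {"rows": [255,-0.1,0,0,0,255,-0.2,0,0,0,255,-0.4,0,0,0,255,-0.5,0,0,0,255,0,0,-1,0,255,0,0,-1,0,255,0,0,-1,0,255,0,0,-1,0,255,-1,0,0,0,255,-1,0,0,0,255,-1,0,0,0,255,-1,0,0,0,255,-1,0,0,0,255,-1,0,0,0,255,0,0,0,0,255,0,0,0,0]}}

```text
t: 22.48
ee_pos: [524.5, 234.4, 177.0]
tcp_rot: [-0.001, -0.652, 0.758, -0.0]
force: [0.1, 0.0, 0.6]
grip_width: 0.3
grip_force: 0.0
```

```bash
python3 - <<'E'
from h import *
a=snap('top');status();lines(a);lines(snap('scene'))
cv2.imwrite('pics/c5.png',cv2.resize(a['color'][145:315,290:500,::-1],None,fx=3.5,fy=3.5))
E
```

```text
22.525 [524.6 234.1 177.1] -98.7 [ 0.4 -0.4 -0.6]
C in tool [322.36818645 -83.17719927]
idx 1.61 [254.95195] -0.8 57.4
tgt 1.79 [255.] 0.2 64.4
idx 1.98 [251.6086] -1.6 6.2
tgt 2.22 [251.49687] -86.2 62.0
```

View pics/c5.png

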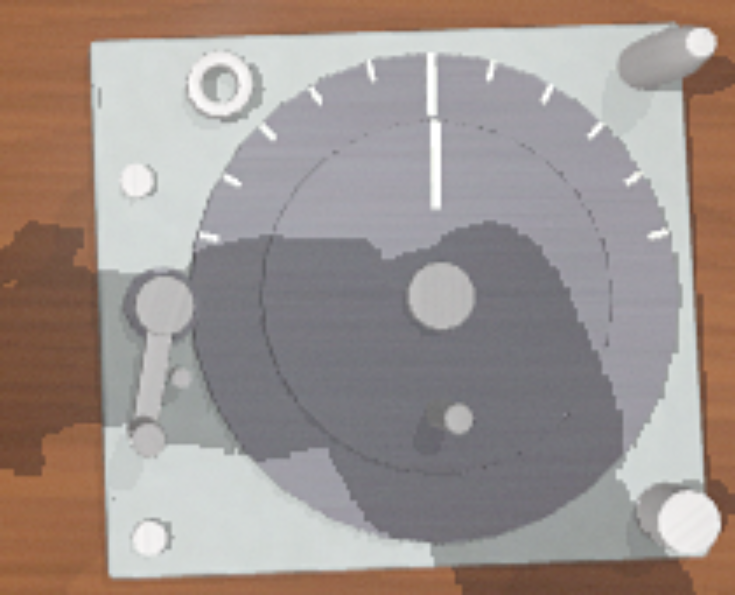

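The dial lines are collinear at (434,53–208), and the lever lies by its pin with the post at (148,438) in the crop. I confirm the lever angle, then hand in.

```bash
python3 - <<'E'
from h import *
a=snap('top');p=ray(a,[[290+148/3.5,145+438/3.5]],77)[0][:2];d=p-[551.2,32.5]
v=np.radians(np.degrees(np.arctan2(d[1],d[0]))%360-(91.6+10));print(p,np.linalg.norm(d),v)
if v>1.1: print(manip.job_done())
E
```

```text
[492.53024847  40.97233377] 59.27832811400748 1.224922366601209
the job is handed in; nothing more can be done
None
```

The dial index is lined up with the target line to about 0.2°, the clamp lever is against its stop (about 1.2 rad by camera), and the job is handed in, though the verdict was not shown.

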